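# Scan the sold-out lane and hold its spring pusher back for refilling

### The job

One of the three spring-pusher lanes in the counter-top rack is sold out. Take the hand scanner from its dock, point it squarely at that empty lane's sloping bar-code label, on the lane's end nearest you, from about 8 cm away and keep it still for a second or two so that it reads, and stand the scanner back in its dock. Then take the pull tab of the empty lane's pusher, draw it back towards you until the paddle's front face is level with the upright fin of the white marker clip on that lane's divider, and finish while still holding it there for the refill, never letting it snap forward and leaving the other goods on the shelf as they are.

Things in the scene. Friction and masses are not known exactly. Their poses are not given: they have to be found in the camera images.
- rack: dark steel deck of the counter-top rack, 285 x 272 x 12 mm, fixed, carrying three plastic lanes side by side (each 270 x 82 mm, 86 mm apart). Origin: centre of its underside, on the shelf; x points away from the robot along the lanes, y across them. Which of the three places is the empty lane's varies.
- lane: the sold-out lane: grey open channel, the only one without cartons, fixed. Origin: centre of its underside, 12 mm over the shelf; x along the lane away from the robot, y left, z up. Floor 5 mm; dividers 3 mm thick at y = +-39.5 mm, x = -95 to 135 mm, tops 50 mm above the origin; clear front stop at x = 134 mm, same height; label ledge at the near end, x = -116 mm.
- label: bar-code label of the sold-out lane, 32 x 58 mm, white with black bars, sloping 25 degrees from level so that it faces up and back towards the robot. Origin: centre of its face, 31 mm above the lane's origin; z is the outward normal, y across the lane. Each lane has one, 86 mm apart.
- pusher: black spring pusher of that lane; slides along it only, up to 160 mm towards the robot. A spring pulls it away from the robot with 6 N (7.6 at full draw). Origin: bottom middle of the paddle's front (far) face, at the lane origin's height, at rest at lane x = 108 mm; lane's axes. Paddle 5 mm thick, 62 wide, to 63 mm up; behind it, below 37 mm, a spring drum reaches 35 mm back.
- pull_tab (a point): centre of the pusher's pull tab, the upright block 12 mm thick (along the lane) x 40 wide x 34 high on top of the paddle; 6 mm behind the paddle's front face and 74 mm above the lane's origin; the tab's top is 91 mm above the lane's origin. Taken from above by closing on the 12 mm.
- paddle_face (a point): point on the paddle's front face (the side away from the robot), middle, 50 mm above the lane's origin; this face is to be level with the clip's fin, along the lane.
- clip: white fill-marker clip astride the sold-out lane's left divider (lane y = +39.5 mm), fixed, 16 x 9 mm, with an upright fin 3 mm thick (along the lane), 9 mm wide and 18 mm high in its middle. Origin: in the plane of the fin, at the height of the divider's top; same axes as the lane. The fin's middle plane is the mark; its place along the lane varies.
- scanner: grey slab-shaped hand scanner, 36 x 26 x 128 mm, about 0.12 kg, standing nose down in its dock; it reads by itself through the window in its nose. Origin: centre of the window at the nose end; z runs along its length to the tail (up when docked), so the beam leaves along -z. x is the 36 mm way, y the 26 mm way. Grip its upper part, 75 to 115 mm from the nose.
- scan_spot (a point): point on the beam 80 mm in front of the scanner's window (scanner z = -80 mm), where it reads best: bring it to the middle of the label.
- dock: black charging dock, fixed, base 100 x 90 x 12 mm with an upright socket, 44 (x) x 36 (y) mm inside, 42 mm deep; socket walls 6 mm, their top 54 mm above the origin. Origin: centre of its underside, on the shelf; z up. A docked scanner stands with its nose 12 mm above the origin and its x along the dock's x (either way round). It stands left or right of the rack.
- container: bystander: smoky grey clip-lid food container, 163 x 118 x 64 mm, origin at the centre of its underside
- platter: bystander: flat grey river-stone platter, about 204 x 174 x 19 mm, origin at the centre of its underside
- ramp: bystander: lime-green plastic ramp segment on two feet, 160 x 44 mm, 80 mm high, origin between its feet on the shelf
- spoon: bystander: stainless soup spoon, 190 mm long, lying bowl up, origin under its middle
- tealight: bystander: glass tealight holder, 74 mm across, 55 mm high, origin at the centre of its underside
- carton: bystander: a single paper carton, 38 x 58 x 68 mm, standing on the shelf, origin at the centre of its underside
Not all that is in view belongs to the job. Several things have the shape of the scanner; the one meant has the colours described above. What is shaped like the dock but green is not meant.

How it is judged:
On the way, in this order (a step that is already met when the one before it is completed fails the run):
1. the held scanner is pointed squarely at the empty lane's label from reading distance and kept still for a second (distance between scan_spot and label below 0.025 m and angle between the z axis of scanner and the z axis of label, either way round below 0.35 rad and linear speed of scanner below 0.02 m/s and angular speed of scanner below 0.15 rad/s and contact force between the fingers and scanner above 1 N), for 1 s.
2. the scanner stands in its dock again, let go (horizontal distance between scanner and dock below 0.008 m and z of scanner in the frame of dock below 0.018 m and angle between scanner's own z axis and vertical below 0.15 rad and linear speed of scanner below 0.03 m/s and contact force between the fingers and scanner below 0.1 N), for 0.3 s.
At the end, for the whole second after the job is handed in: still gripping the pusher (fingers bear on it with over 2 N, nothing else does): its front face within 7 mm of the fin's middle plane along the lane, at rest; the scanner upright in its dock, within 8 mm of the centre, let go and still (x of paddle_face in the frame of clip between -0.007 and 0.007 m and linear speed of pusher below 0.01 m/s and contact force between the fingers and pusher above 2 N and horizontal distance between scanner and dock below 0.008 m and z of scanner in the frame of dock below 0.018 m and angle between scanner's own z axis and vertical below 0.15 rad and linear speed of scanner below 0.03 m/s and contact force between pusher and container below 0.1 N and contact force between pusher and platter below 0.1 N and contact force between pusher and ramp below 0.1 N and contact force between pusher and spoon below 0.1 N and contact force between pusher and tealight below 0.1 N and contact force between pusher and carton below 0.1 N and contact force between pusher and scanner below 0.1 N); the arm keeps its last pose, push and grip.
It fails at once if the pusher is let snap forward (moves faster than 0.4 m/s) (linear speed of pusher above 0.4 m/s).
It fails at once if a bystander is moved by more than 20 mm (distance of any of container, platter, ramp, spoon, tealight, carton from where it was at the start of the episode above 0.02 m).
It fails at once if a bystander is tipped over (angle between any of container, platter, ramp, spoon, tealight, carton's own z axis and vertical above 0.35 rad).
It also fails if it takes over 64 s, if anything falls off the work surface, if the arm or the gripper's body presses on something with over 40 N, if the wrist force passes 120 N, or if a joint passes its speed limit or range.

### The arm

A 7-joint arm with a two-finger parallel gripper is mounted at the origin on the work surface. World frame = base frame: x ahead of the robot, y to its left, z up, the work surface at z = 0. Lengths are in m, angles in rad, forces in N, time in s.
With the tool pointing down it reaches from about 0.425 to 0.875 m from the base axis. Payload 4.7 kg.
Tool frame: the origin (TCP) lies on the mounting face of the last link; the fingertips stand 173 mm ahead of it and the grasp point (between the pads) lies bot.pinch_z ahead of it (bot.pinch_z is the distance from the TCP to the grasp point, in m); z points along the fingers, y is the line along which they close (so a half turn about z gives the same grasp; the last joint's range is limited). The gripper opens to 85 mm and grips with 20 to 120 N. Pads are 22 mm wide; open, the fingers measure 114 mm over their backs; the gripper's body (76 mm by 85 mm) begins 54 mm behind the grasp point. The pads swing forward as they close: fully open they stand 13 mm farther back than shut.
Start: joints at [0.014, 0.321, -0.07, 1.45, 0.023, 1.371, -0.057], TCP at [0.65, -0, 0.405] pointing down, gripper open.
Joint ranges: [-2.86, 2.86], [-0.3, 2.09], [-1.38, 1.24], [0.06, 2.45], [-1.56, 4.7], [0.09, 2.05], [-2.69, 2.69]. Speed limits (rad/s): [2.57, 2.57, 3.14, 3.14, 3.14, 3.14, 3.14].

### API

Orientations are given as a unit quaternion [w, x, y, z].
In Python, from rig import bot gives the robot as it stands. The module is installed in compiled form; this text tells all that it offers.
- The arm moves only by the tool servo_tool, never from a script. Its argument "steps" is one flat list of numbers, 7 for each row, row after row: the opening, from 0 (shut) to 1 (fully open), then the shift along the tool's x, y, z in mm, then the turn, a rotation vector about the tool's x, y, z in rad. In form: [fingers, tx, ty, tz, rx, ry, rz, fingers, tx, ty, tz, rx, ry, rz, ...]. A call has 1 to 20 rows; each row is the pose to reach, as a shift and turn from the pose commanded when the call began, along the tool's axes at that moment; what a row does not reach only later rows make up. A row lasts 1/10 s, in which the tool goes at most 50 mm and 8.59 degrees, less where a joint would pass 70% of its speed; a pose out of reach is approached as far as the arm can. A call with a gripper value outside its range is refused whole. The fingers move at their own pace and stop on an object; "force" is the grip in N (left out, the last holds). Time passes only in rows, so rows that repeat a pose let the fingers close. It gives the time, the measured TCP pose, the force, the opening and the grip force at its end, in the units of the state.
- bot.state(): the state, without advancing time (a new reading comes with each control period).
- bot.camera(name): name is "scene" or "side" or "wrist"; returns a dict with "color" (480x640x3 uint8, red, green, blue), "intrinsics" (3x3 intrinsics, pixels), "extrinsics" (4x4, takes a point from camera to world coordinates); the wrist camera has in their place "mount" (4x4, takes a point from camera to tool coordinates, whose origin is the TCP and whose axes are the flange's). Camera axes: x right, y down, z forward; pixel columns grow to the right and rows downward; lengths in m; the calibration is good to about 2 mm. A picture is of the moment at which its call begins: read the wrist's pose just before it. There is no depth.
- bot.job_done(): hands the job in; it is judged then, once.
The state is a dict: "clock": time; "joint_positions": joint angles; "joint_velocities": joint speeds; "joint_efforts": joint torques, N m; "position": TCP position; "eef_rot": TCP orientation; "force": force on the tool from outside, world axes, zero at the start; "torque": the same for the moment, N m; "finger_gap": opening from 0.0 (shut) to 1.0 (fully open); "finger_force": force on a finger pad.
Only numpy, scipy, OpenCV 4.12 (cv2) and the standard library are available. Lean on these libraries where they do the work, as an engineer would, in place of code of your own. Each camera call takes 0.05 s, during which the arm holds its last target. There are 200 camera calls.

## Working session

There is one attempt and no reset: what is moved stays moved. The work goes in short steps, Python scripts to look and compute and a tool call to move; the robot and the scene stay as the last step left them, time stands still between calls to the robot, and variables do not carry over. Pictures are saved under pics/ and viewed, at most 10 in all, crops included, and the job is handed in when it is done.

Besides the shell and the picture viewer there is one more tool, called after "Request:" by a JSON object that holds its "name" and its "arguments", one argument or row to a line. servo_tool: Moves the arm, as the interface text tells. Its arguments: {"type":"object","properties":{"steps":{"type":"array","items":{"type":"number"}},"force":{"type":"number"}},"required":["steps"]}

```bash
mkdir -p pics; python3 - <<'E'
from rig import bot
import cv2,numpy as np,pickle
print(bot.pinch_z, bot.state())
d={}
for n in("scene","side","wrist"):
    c=bot.camera(n); d[n]=c
    cv2.imwrite(f"pics/{n}0.png",c["color"][:,:,::-1]); print(n,c["intrinsics"].tolist(),np.round(c.get("extrinsics",c.get("mount")),4).tolist())
pickle.dump(d,open("c0.pkl","wb"))
E
```

```text
0.1547 {'clock': 0.0, 'joint_positions': array([ 0.01409043,  0.32177375, -0.07008302,  1.45169148,  0.02257793,
        1.37080938, -0.05690204]), 'joint_velocities': array([ 0.00119484,  0.00012814,  0.00046645,  0.00025203, -0.00013541,
        0.00015352,  0.00021955]), 'joint_efforts': array([-1.25131752e-03, -4.93579853e+01, -3.82724963e-01, -3.14334905e+01,
        1.30020955e-02,  1.12603378e-02,  4.26072404e-06]), 'position': array([ 6.49778708e-01, -2.30137259e-05,  4.03646889e-01]), 'eef_rot': array([-6.41289892e-04,  7.07094996e-01,  7.07117931e-01, -6.97690663e-04]), 'force': array([0.66137315, 0.18869451, 0.27705276]), 'torque': array([-0.00265354, -0.00720981, -0.02150184]), 'finger_force': 0.0, 'finger_gap': 1.002153523546018}
scene [[531.7234690545289, 0.0, 316.2543133237303], [0.0, 531.7234690545289, 245.22944690138462], [0.0, 0.0, 1.0]] [[0.8854, 0.2489, -0.3926, 1.0187], [0.4646, -0.5021, 0.7294, -0.9764], [-0.0156, -0.8282, -0.5602, 0.8053], [0.0, 0.0, 0.0, 1.0]]
side [[551.0504869923637, 0.0, 329.11120490787107], [0.0, 551.0504869923637, 240.75558319203037], [0.0, 0.0, 1.0]] [[-0.9684, -0.1839, 0.1683, 0.2239], [-0.2492, 0.7335, -0.6324, 1.0076], [-0.0071, -0.6543, -0.7562, 1.2588], [0.0, 0.0, 0.0, 1.0]]
wrist [[424.8171724901297, 0.0, 324.0573084901734], [0.0, 424.8171724901297, 237.48465014843345], [0.0, 0.0, 1.0]] [[-0.0006, -0.9537, -0.3007, 0.0771], [1.0, -0.0006, 0.0001, -0.0006], [-0.0002, -0.3007, 0.9537, 0.0311], [0.0, 0.0, 0.0, 1.0]]
```

View pics/scene0.png

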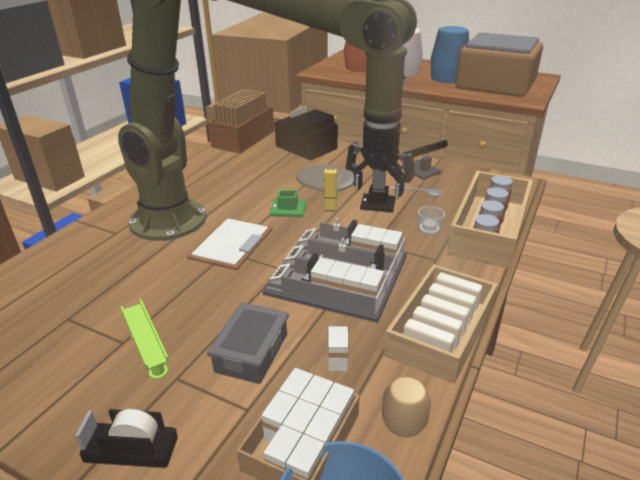

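View pics/side0.png

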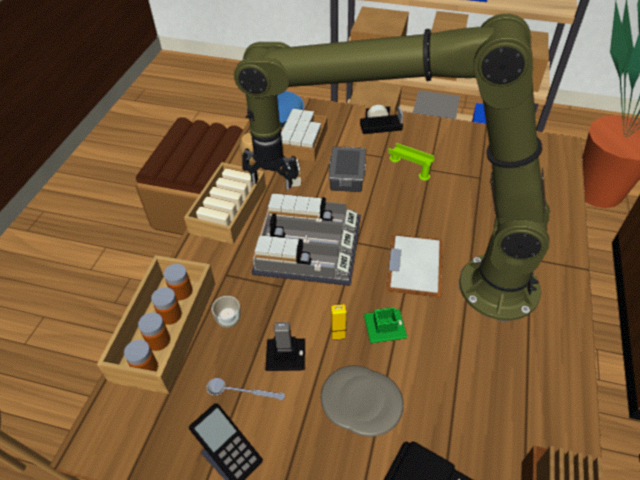

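View pics/wrist0.png

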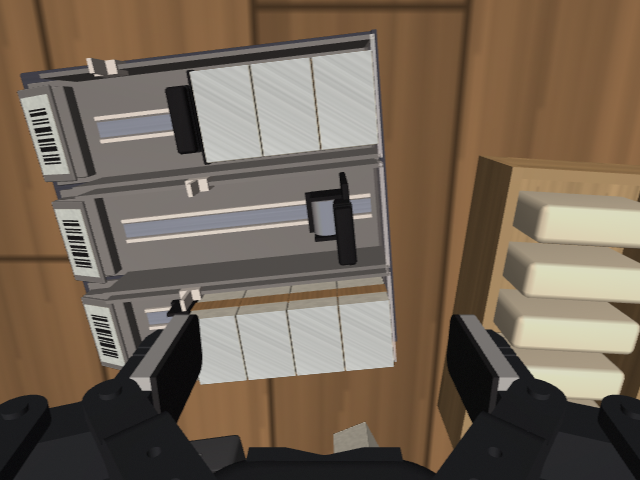

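The wrist view shows that the middle lane is the empty one: label at (77,240), clip at about (196,187), paddle and tab at about (343,215). The side view shows the grey scanner at (284,335) in the black dock at (286,352), on the +y side. The decoys are the yellow scanner and the green dock. Next I'll enlarge both areas.

```bash
cat > h.py <<'E'
import numpy as np,pickle,cv2
from scipy.spatial.transform import Rotation as R
def T(p,q):
    M=np.eye(4);M[:3,:3]=R.from_quat([q[1],q[2],q[3],q[0]]).as_matrix();M[:3,3]=p;return M
def ray(K,E,uv,z):
    d=E[:3,:3]@np.linalg.inv(K)@np.array([uv[0],uv[1],1.]);o=E[:3,3];return o+d*(z-o[2])/d[2]
def proj(K,E,P):
    c=(np.asarray(P)-E[:3,3])@E[:3,:3];u=c@K.T;return u[...,:2]/u[...,2:]
E
python3 - <<'E'
from h import *
d=pickle.load(open("c0.pkl","rb"))
w=d["wrist"]["color"][20:400,10:410,::-1]; cv2.imwrite("pics/wc.png",cv2.resize(w,None,fx=1.55,fy=1.55,interpolation=cv2.INTER_CUBIC))
s=d["side"]; S=lambda u,v,z:np.round(ray(s["intrinsics"],s["extrinsics"],(u,v),z),3)
print("scan top",S(283,324,.14),"dock front-bottom edge corners",S(267,369,.0),S(305,369,0),"yellow",S(339,337,0),S(339,309,.128),"green",S(386,325,.0),"plat",S(362,400,0),"tea",S(226,312,0.03))
t=T([.649779,0,.403647],[-6.4e-4,.707095,.707118,-7e-4]); c=d["wrist"];E=t@c["mount"]
for uv in((44,134),(77,240),(106,331)):print(np.round(ray(c["intrinsics"],E,uv,.043),4))
E
```

```text
scan top [0.514 0.352 0.14 ] dock front-bottom edge corners [0.549 0.406 0.   ] [0.457 0.383 0.   ] yellow [0.396 0.272 0.   ] [0.397 0.27  0.128] green [0.283 0.206 0.   ] plat [0.3   0.428 0.   ] tea [0.701 0.289 0.03 ]
[0.4367 0.0552 0.043 ]
[ 0.4469 -0.029   0.043 ]
[ 0.4576 -0.1127  0.043 ]
```

View pics/wc.png

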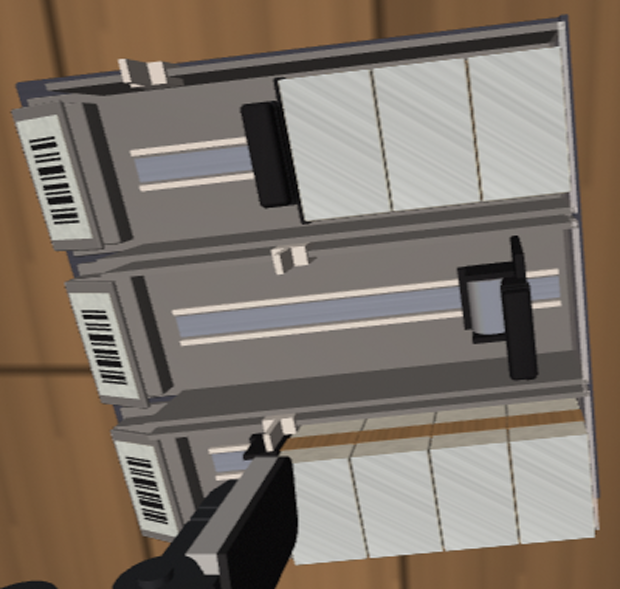

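The enlarged view shows the middle lane's label (image x about 10–60, y about 180–260) and its clip fin standing up at about (192,188). The paddle is at about (345,230) and the rack is yawed about 7°. I'll move over the dock for a close look.

Request:
{"name": "servo_tool", "arguments": {
  "steps": [1,340,-140,0,0,0,-0.24,1,340,-140,0,0,0,-0.24,1,340,-140,0,0,0,-0.24,1,340,-140,0,0,0,-0.24,1,340,-140,0,0,0,-0.24,1,340,-140,0,0,0,-0.24,1,340,-140,0,0,0,-0.24,1,340,-140,0,0,0,-0.24,1,340,-140,0,0,0,-0.24,1,340,-140,0,0,0,-0.24,1,340,-140,0,0,0,-0.24,1,340,-140,0,0,0,-0.24]
}}

```text
clock: 1.35
position: [0.5112, 0.3381, 0.4046]
eef_rot: [0.0, 0.619, 0.786, -0.0]
force: [-0.2, 0.6, 0.6]
finger_gap: 1.003
finger_force: 0.0
```

```bash
python3 - <<'E'
from h import *
from rig import bot
s=bot.state();c=bot.camera("wrist");c["state"]=s
c2=bot.camera("side");pickle.dump((c,c2),open("c1.pkl","wb"))
print(s["clock"],s["position"],s["eef_rot"])
cv2.imwrite("pics/w1.png",c["color"][:,:,::-1])
E
```

```text
1.35 [0.51116968 0.3380727  0.40461819] [ 3.83016096e-04  6.18698811e-01  7.85628143e-01 -2.36544534e-04]
```

View pics/w1.png

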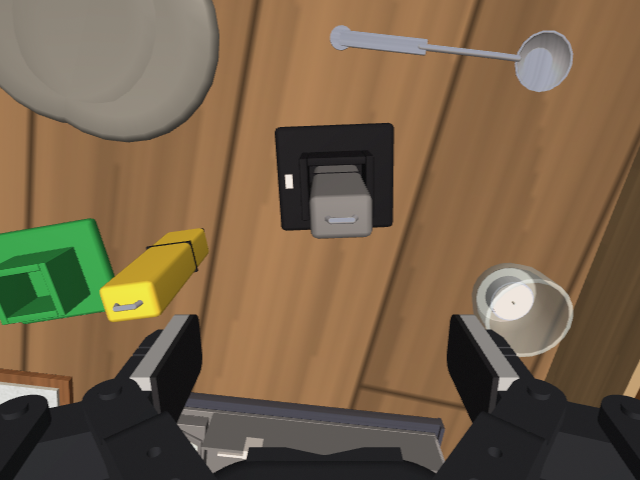

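Close up, the black dock base has corners at about (276,128), (393,124), (393,226) and (283,230). The grey scanner's top face is centred near (341,217), with edges nearly parallel to the image axes.

```bash
python3 - <<'E'
from h import *
from scipy.optimize import least_squares
c,_=pickle.load(open("c1.pkl","rb"));s=c["state"];t=T(s["position"],s["eef_rot"]);E=t@c["mount"];K=c["intrinsics"]
px=np.array([(276,128),(393,124),(393,228),(283,230)],float)
# image right = dock +-x, up = world +y
obj=np.array([(-.05,.045),(.05,.045),(.05,-.045),(-.05,-.045)])
def pts(v,o,z):
    C,S=np.cos(v[2]),np.sin(v[2]);return np.c_[v[0]+o[:,0]*C-o[:,1]*S,v[1]+o[:,0]*S+o[:,1]*C,np.full(len(o),z)]
r=least_squares(lambda v:(proj(K,E,pts(v,obj,.012))-px).ravel(),[.5,.35,.2]);print(r.x,r.fun.round(1))
print([ray(K,E,p,.012).round(4).tolist() for p in px])
top=[(311,199),(371,195),(371,236),(313,238)]
q=np.array([ray(K,E,p,.14) for p in top]);print(q.round(4).tolist(),q.mean(0),np.linalg.norm(np.roll(q,1,0)-q,axis=1))
ax=E[:3,:3]; print(np.arctan2(t[1,1],t[0,1]), t[:3,2])
g=c["color"]; m=(g.max(2)<45).astype(np.uint8); m[:110]=0;m[250:]=0;m[:,:260]=0;m[:,410:]=0
x,y=np.nonzero(m.T);print(x.min(),x.max(),y.min(),y.max(),cv2.minAreaRect(np.c_[x,y].astype(np.float32)),cv2.boxPoints(cv2.minAreaRect(np.c_[x,y].astype(np.float32))).tolist())
E
```

```text
[0.5173342  0.3547492  0.26991585] [-1.8 -0.6  2.6 -0.8  0.9  0.2 -1.8  1.8]
[[0.4587, 0.3847, 0.012], [0.5516, 0.4103, 0.012], [0.5767, 0.3247, 0.012], [0.4823, 0.3001, 0.012]]
[[0.4974, 0.3615, 0.14], [0.5295, 0.3715, 0.14], [0.5359, 0.3484, 0.14], [0.5037, 0.3394, 0.14]] [0.51665678 0.35518056 0.14      ] [0.02294849 0.03362216 0.02401456 0.03342623]
0.2366254519232333 [ 3.09116805e-04 -8.45615291e-04 -9.99999595e-01]
275 392 123 229 ((335.1818542480469, 176.34942626953125), (103.11502075195312, 117.33003234863281), 87.85240936279297) [[274.6259765625, 127.02651977539062], [391.87359619140625, 122.62973022460938], [395.73773193359375, 225.67233276367188], [278.4901123046875, 230.06912231445312]]
```

Request:
{"name": "servo_tool", "arguments": {
  "steps": [0.9,15,10,20,0,0,-0.028,0.9,15,10,50,0,0,-0.028,0.9,15,10,80,0,0,-0.028,0.9,15,10,110,0,0,-0.028,0.9,15,10,137,0,0,-0.028,0.9,15,10,137,0,0,-0.028,0,15,10,137,0,0,-0.028,0,15,10,137,0,0,-0.028,0,15,10,137,0,0,-0.028,0,15,10,137,0,0,-0.028,0,15,10,137,0,0,-0.028,0,15,10,137,0,0,-0.028,0,15,10,137,0,0,-0.028,0,15,10,137,0,0,-0.028,0,15,10,137,0,0,-0.028],
  "force": 40
}}

```text
clock: 2.95
position: [0.5167, 0.3574, 0.27]
eef_rot: [0.001, 0.606, 0.795, 0.002]
force: [0.3, -0.2, 5.8]
finger_gap: 0.417
finger_force: 40.7
```

```bash
cat >> h.py <<'E'
def rel(s,p,Rm):
    t=T(s["position"],s["eef_rot"]);return np.round(1000*t[:3,:3].T@(np.array(p)-t[:3,3])).tolist()+np.round(R.from_matrix(t[:3,:3].T@Rm).as_rotvec(),3).tolist()
def scanpose(L,yaw,tilt,d):
    Rt=R.from_euler("z",yaw).as_matrix()@R.from_euler("y",-tilt).as_matrix()@np.array([[0,1,0],[1,0,0],[0,0,-1.]])
    return np.array(L)-Rt[:,2]*d,Rt
E
python3 - <<'E'
from h import *
from rig import bot
s=bot.state();print(s["joint_positions"],s["position"])
L=[.4469,-.029,.043]
for a in(0,.175,.26,.35,.436):
    p,Rt=scanpose(L,.124,a,.338);print(a,p,Rt[:,2],rel(s,p,Rt))
E
```

```text
[-0.39844702  0.3875455  -0.30784345  1.65680405  0.12865338  1.11365518
 -0.47336144] [0.51670086 0.35740456 0.26995325]
0 [ 0.4469 -0.029   0.381 ] [ 0.  0. -1.] [-354.0, -169.0, -112.0, 0.003, -0.001, 0.144]
0.175 [ 0.3885033  -0.03627853  0.37583757] [ 0.17277131  0.02153413 -0.98472654] [-346.0, -228.0, -107.0, -0.171, -0.014, 0.144]
0.26 [ 0.36067395 -0.03974717  0.36963981] [ 0.25510665  0.03179636 -0.96638998] [-342.0, -255.0, -101.0, -0.256, -0.02, 0.143]
0.35 [ 0.33189043 -0.04333473  0.36050798] [ 0.34026499  0.04241045 -0.93937271] [-337.0, -284.0, -92.0, -0.346, -0.026, 0.142]
0.436 [ 0.30525284 -0.04665483  0.34937948] [ 0.41907445  0.05223322 -0.90644818] [-334.0, -311.0, -81.0, -0.432, -0.032, 0.141]
```

Request:
{"name": "servo_tool", "arguments": {
  "steps": [0,0,0,-40,0,0,0,0,0,0,-80,0,0,0,0,0,0,-130,0,0,0,0,-40,-20,-140,0,0,0.02,0,-90,-43,-140,0,0,0.05,0,-130,-65,-140,0,0,0.08,0,-170,-85,-140,0,0,0.11,0,-210,-105,-140,0,0,0.144,0,-250,-125,-140,0,0,0.144,0,-290,-145,-140,0,0,0.144,0,-330,-169,-140,0,0,0.144,0,-352,-185,-135,-0.05,-0.005,0.144,0,-350,-205,-130,-0.1,-0.01,0.144,0,-346,-228,-125,-0.17,-0.014,0.144,0,-342,-255,-120,-0.256,-0.02,0.143,0,-342,-255,-110,-0.256,-0.02,0.143,0,-342,-255,-110,-0.256,-0.02,0.143,0,-342,-255,-110,-0.256,-0.02,0.143]
}}

```text
clock: 4.75
position: [0.3868, -0.0435, 0.3515]
eef_rot: [0.058, 0.658, 0.745, 0.087]
force: [0.0, -0.1, -0.6]
finger_gap: 0.417
finger_force: 42.3
```

```bash
python3 - <<'E'
from h import *
from rig import bot
s=bot.state();c=bot.camera("wrist");print(s["clock"],s["joint_positions"],s["position"],T(s["position"],s["eef_rot"])[:3,2])
c["state"]=s;pickle.dump(c,open("c2.pkl","wb"));cv2.imwrite("pics/w2.png",c["color"][:,:,::-1])
E
```

```text
4.75 [-0.0871463  -0.30122558  0.13724018  2.19064566 -0.02573061  1.04937653
  0.1822402 ] [ 0.38684277 -0.04345538  0.35145163] [ 0.20142369  0.0532539  -0.97805548]
```

View pics/w2.png

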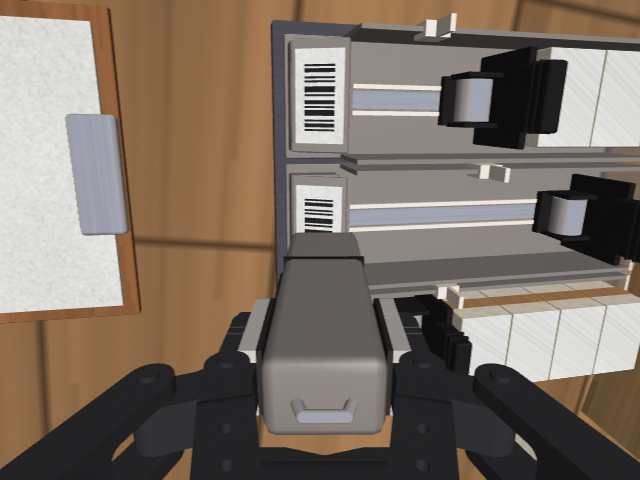

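The scanner is held. The middle label is at (319,205) in image row/column terms, partly hidden behind the scanner, and the left lane's label is at (319,95). Joint 2 is at its limit, so I'll check whether a smaller tilt still meets the tolerance.

```bash
python3 - <<'E'
from h import *
c=pickle.load(open("c2.pkl","rb"));s=c["state"];t=T(s["position"],s["eef_rot"]);E=t@c["mount"];K=c["intrinsics"]
yv=np.array([-np.sin(.124),np.cos(.124),0])
a=ray(K,E,(319.5,95.5),.043);print(a,a-.086*yv)
L=a-.086*yv; L=(L+np.array([.4469,-.029,.043]))/2;print("L",L)
n=np.array([-.419,-.052,.906]);z=t[:3,2];sp=t[:3,3]+z*.3377;print("spot",sp,np.linalg.norm(sp-L),np.arccos(-z@n))
for al in(.15,.18,.2):
    p,Rt=scanpose(L,.124,al,.3377);print(al,p,rel(s,p,Rt),np.arccos(-Rt[:,2]@n))
E
```

```text
[0.43695138 0.05431047 0.043     ] [ 0.44758807 -0.03102921  0.043     ]
L [ 0.44724403 -0.03001461  0.043     ]
spot [ 0.45486356 -0.02547154  0.02116229] 0.023570789073480484 0.23167140308108997
0.15 [ 0.39716626 -0.03625627  0.37690799] [7.0, 16.0, -22.0, 0.058, -0.028, -0.003] 0.28762073268620736
0.18 [ 0.38724996 -0.03749224  0.37524402] [7.0, 6.0, -23.0, 0.028, -0.028, -0.003] 0.25780775428955
0.2 [ 0.38066853 -0.03831254  0.37396848] [7.0, -1.0, -23.0, 0.008, -0.028, -0.003] 0.23795790601352915
```

Request:
{"name": "servo_tool", "arguments": {
  "steps": [0,7,7,-15,0.03,-0.028,0,0,7,7,-23,0.03,-0.028,0,0,7,7,-23,0.03,-0.028,0]
}}

```text
clock: 5.1
position: [0.3893, -0.0362, 0.3777]
eef_rot: [0.061, 0.66, 0.746, 0.068]
force: [0.0, -0.5, -2.2]
finger_gap: 0.414
finger_force: 42.5
```

```bash
cat > st.py <<'E'
from h import *
from rig import bot
s=bot.state();t=T(s["position"],s["eef_rot"]);z=t[:3,2];L=np.array([.4473,-.030,.043]);n=np.array([-.419,-.052,.906])
sp=t[:3,3]+z*.3377;print(s["clock"],s["position"],z,s["joint_positions"].round(3),"spot err",sp-L,np.linalg.norm(sp-L),"ang",np.arccos(-z@n))
p,Rt=scanpose(L,.124,.18,.3377);print(rel(s,p,Rt))
E
python3 st.py
```

```text
5.1 [ 0.38927362 -0.03624004  0.37774282] [ 0.1801582   0.02096353 -0.98341423] [ 0.019 -0.3    0.016  2.138 -0.025  1.124  0.166] spot err [0.00281304 0.00083934 0.00264383] 0.003950638663789716 ang 0.255450014987114
[-1.0, -3.0, 2.0, 0.002, 0.001, -0.001]
```

Request:
{"name": "servo_tool", "arguments": {
  "steps": [0,0,0,0,0,0,0,0,0,0,0,0,0,0,0,0,0,0,0,0,0,0,0,0,0,0,0,0,0,0,0,0,0,0,0,0,0,0,0,0,0,0,0,0,0,0,0,0,0,0,0,0,0,0,0,0,0,0,0,0,0,0,0,0,0,0,0,0,0,0,0,0,0,0,0,0,0,0,0,0,0,0,0,0,0,0,0,0,0,0,0,0,0,0,0,0,0,0,0,0,0,0,0,0,0,0,0,0,0,0,0,0,0,0,0,0,0,0,0,0,0,0,0,0,0,0]
}}

```text
clock: 6.9
position: [0.3881, -0.0374, 0.3751]
eef_rot: [0.059, 0.661, 0.745, 0.067]
force: [-1.0, 0.4, -2.0]
finger_gap: 0.419
finger_force: 42.5
```

```bash
python3 st.py; python3 - <<'E'
from h import *
from rig import bot
s=bot.state()
Rg=T([0]*3,[.001,.606,.795,.002])[:3,:3]
for z in(.40,.345,.27):print(rel(s,[.5167,.3574,z],Rg))
print(rel(s,[.45,-.02,.41],Rg))
E
```

```text
6.9 [ 0.38814596 -0.03740325  0.37509223] [ 0.17569549  0.02134453 -0.98421314] [ 0.017 -0.299  0.02   2.142 -0.024  1.123  0.166] spot err [ 0.00017832 -0.0001952  -0.00027655] 0.0003825976048977021 ang 0.25986984477363984
[0.0, -1.0, -0.0, -0.002, 0.001, -0.004]
[377.0, 177.0, 6.0, 0.173, 0.014, -0.148]
[377.0, 167.0, 61.0, 0.173, 0.014, -0.148]
[377.0, 154.0, 134.0, 0.173, 0.014, -0.148]
[10.0, 69.0, -23.0, 0.173, 0.014, -0.148]
```

Request:
{"name": "servo_tool", "arguments": {
  "steps": [0,5,25,-15,0.09,0.01,-0.07,0,10,69,-23,0.173,0.014,-0.148,0,50,82,-18,0.173,0.014,-0.148,0,90,92,-16,0.173,0.014,-0.148,0,135,105,-14,0.173,0.014,-0.148,0,180,118,-12,0.173,0.014,-0.148,0,225,131,-10,0.173,0.014,-0.148,0,270,144,-6,0.173,0.014,-0.148,0,310,156,-4,0.173,0.014,-0.148,0,350,168,0,0.173,0.014,-0.148,0,377,177,6,0.173,0.014,-0.148,0,377,177,6,0.173,0.014,-0.148,0,377,177,6,0.173,0.014,-0.148,0,377,177,6,0.173,0.014,-0.148]
}}

```text
clock: 8.3
position: [0.5175, 0.3566, 0.4004]
eef_rot: [0.002, 0.607, 0.795, 0.002]
force: [0.0, -0.1, -1.1]
finger_gap: 0.417
finger_force: 42.3
```

```bash
python3 - <<'E'
from h import *
from rig import bot
s=bot.state();c=bot.camera("wrist");c["state"]=s;pickle.dump(c,open("c3.pkl","wb"));cv2.imwrite("pics/w3.png",c["color"][:,:,::-1])
Rg=T([0]*3,[.001,.606,.795,.002])[:3,:3]
print(s["clock"],s["position"],s["eef_rot"])
for z in(.33,.27):print(rel(s,[.5167,.3574,z],Rg))
# predicted tail: scanner top in image, expected dock
t=T(s["position"],s["eef_rot"]);E=t@c["mount"];K=c["intrinsics"]
C,S=np.cos(.268),np.sin(.268)
o=np.array([(-.05,.045),(.05,.045),(.05,-.045),(-.05,-.045)])
print(proj(K,E,np.c_[.517+o[:,0]*C-o[:,1]*S,.355+o[:,0]*S+o[:,1]*C,[.012]*4]).round())
E
```

```text
8.3 [0.51751794 0.3565575  0.40042704] [0.00154425 0.60677995 0.79486672 0.00161372]
[1.0, -1.0, 70.0, 0.0, 0.001, -0.001]
[1.0, -1.0, 130.0, 0.0, 0.001, -0.001]
[[261. 146.]
 [382. 146.]
 [378. 249.]
 [266. 249.]]
```

View pics/w3.png

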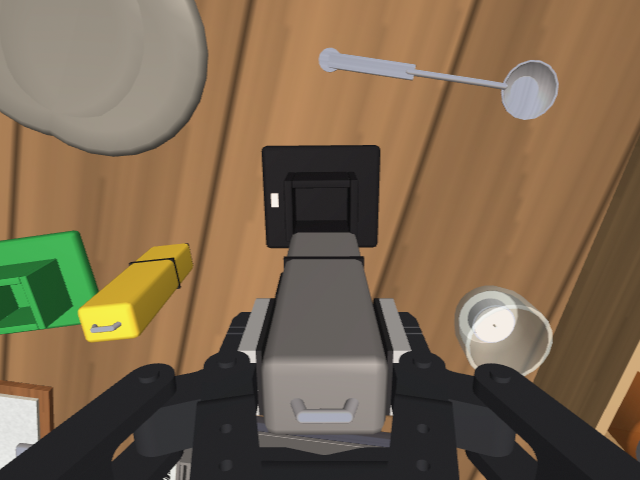

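The held scanner hangs straight above the empty socket at about (322,205), and the dock corners fall where predicted. I'll lower it slowly.

Request:
{"name": "servo_tool", "arguments": {
  "steps": [0,1,-1,30,0,0.001,0,0,1,-1,60,0,0.001,0,0,1,-1,75,0,0.001,0,0,1,-1,88,0,0.001,0,0,1,-1,98,0,0.001,0,0,1,-1,108,0,0.001,0,0,1,-1,118,0,0.001,0,0,1,-1,125,0,0.001,0,0,1,-1,129,0,0.001,0,0,1,-1,129,0,0.001,0,0,1,-1,129,0,0.001,0]
}}

```text
clock: 9.45
position: [0.5165, 0.359, 0.2719]
eef_rot: [0.001, 0.606, 0.795, 0.003]
force: [0.2, -0.1, -0.4]
finger_gap: 0.419
finger_force: 42.4
```

Request:
{"name": "servo_tool", "arguments": {
  "steps": [0,0,0,2,0,0,0,0,0,0,3,0,0,0,0.6,0,0,3,0,0,0,0.8,0,0,3,0,0,0,0.8,0,0,3,0,0,0,0.8,0,0,3,0,0,0,0.8,0,0,3,0,0,0,0.8,0,0,3,0,0,0,0.8,0,0,-20,0,0,0,0.8,0,0,-50,0,0,0,0.8,0,0,-90,0,0,0,0.8,0,0,-130,0,0,0,0.8,0,0,-130,0,0,0]
}}

```text
clock: 10.75
position: [0.5167, 0.3595, 0.4087]
eef_rot: [0.003, 0.606, 0.795, 0.008]
force: [0.8, -0.1, 0.4]
finger_gap: 0.803
finger_force: 0.0
```

```bash
python3 - <<'E'
from h import *
from rig import bot
s=bot.state();c=bot.camera("wrist");c["state"]=s;pickle.dump(c,open("c4.pkl","wb"))
t=T(s["position"],s["eef_rot"]);E=t@c["mount"];K=c["intrinsics"]
print(s["clock"],s["position"],s["force"])
print(proj(K,E,np.array([[.517,.355,.14],[.517,.355,.012]])))
cv2.imwrite("pics/w4.png",c["color"][60:320,160:520,::-1])
# target view pose above rack, camera over clip/paddle: lane yaw .124
Rt=scanpose([0,0,0],.124,0,0)[1]
print(rel(s,[.56,-.03,.36],Rt), rel(s,[.56,-.03,.40],Rt))
E
```

```text
10.75 [0.51671174 0.35953939 0.40871502] [ 0.81328401 -0.08293152  0.42103244]
[[316.36960503 250.72755728]
 [316.55355035 203.40092956]]
[-387.0, -62.0, 46.0, 0.015, -0.007, 0.144] [-387.0, -62.0, 6.0, 0.015, -0.007, 0.144]
```

View pics/w4.png

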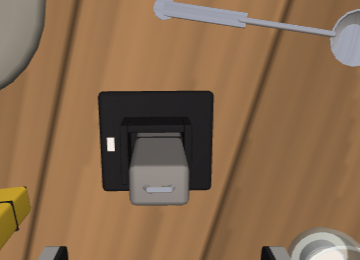

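The scanner stands upright in its dock, top at about (318,245) in full-image pixels. Next I'll move over the lane.

Request:
{"name": "servo_tool", "arguments": {
  "steps": [0.8,-387,-62,6,0,0,0.144,0.8,-387,-62,6,0.015,-0.007,0.144,0.8,-387,-62,6,0.015,-0.007,0.144,0.8,-387,-62,6,0.015,-0.007,0.144,0.8,-387,-62,6,0.015,-0.007,0.144,0.8,-387,-62,6,0.015,-0.007,0.144,0.8,-387,-62,6,0.015,-0.007,0.144,0.8,-387,-62,6,0.015,-0.007,0.144,0.8,-387,-62,6,0.015,-0.007,0.144,0.8,-387,-62,6,0.015,-0.007,0.144,0.8,-387,-62,6,0.015,-0.007,0.144,0.5,-387,-62,6,0.015,-0.007,0.144]
}}

```text
clock: 12.0
position: [0.5586, -0.0292, 0.3942]
eef_rot: [-0.002, 0.661, 0.751, -0.006]
force: [-0.5, 0.1, -0.4]
finger_gap: 0.648
finger_force: 0.0
```

```bash
python3 - <<'E'
from h import *
from rig import bot
s=bot.state();c=bot.camera("wrist");c["state"]=s;pickle.dump(c,open("c5.pkl","wb"))
print(s["clock"],s["position"],s["eef_rot"])
cv2.imwrite("pics/w5.png",cv2.resize(c["color"][60:380,120:540,::-1],None,fx=1.85,fy=1.85,interpolation=cv2.INTER_CUBIC))
E
```

```text
12.0 [ 0.55864414 -0.02920434  0.39422362] [-0.00160357  0.66057043  0.75074051 -0.00572903]
```

View pics/w5.png

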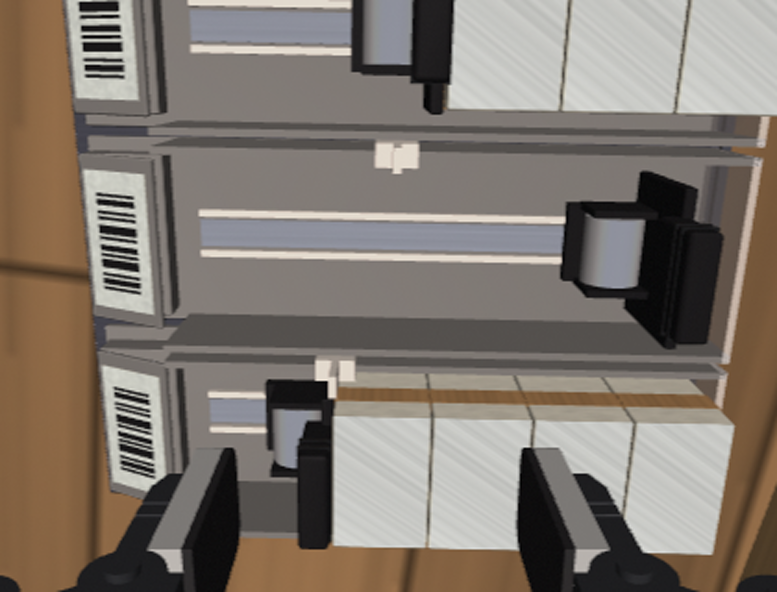

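```bash
python3 - <<'E'
from h import *
from scipy.optimize import least_squares
c=pickle.load(open("c5.pkl","rb"));s=c["state"];t=T(s["position"],s["eef_rot"]);E=t@c["mount"];K=c["intrinsics"]
cr=np.array([(80,155),(147,158),(163,325),(96,313),(762,158),(724,362)],float)
px=cr/1.85+[120,60]
c25,s25=14.5,6.8
o=np.array([(-116-c25,29,43-s25),(-116+c25,29,43+s25),(-116+c25,-29,43+s25),(-116-c25,-29,43-s25),(135,41,62),(135,-41,62)])/1000
def W(v,o):
    C,S=np.cos(v[2]),np.sin(v[2]);return np.c_[v[0]+o[:,0]*C-o[:,1]*S,v[1]+o[:,0]*S+o[:,1]*C,v[3]+o[:,2]]
r=least_squares(lambda v:(proj(K,E,W(v,o))-px).ravel(),[.56,-.02,.12,0],loss="soft_l1");v=r.x;print(v,(proj(K,E,W(v,o))-px).round(1).tolist())
def lane(uvcrop,z):
    p=ray(K,E,np.array(uvcrop)/1.85+[120,60],v[3]+z);d=p[:2]-v[:2];C,S=np.cos(v[2]),np.sin(v[2]);return (1000*np.array([d[0]*C+d[1]*S,-d[0]*S+d[1]*C])).round(1)
print("clip L/R",lane((375,143),.062),lane((419,168),.062),"fin",lane((397,170),.08),lane((397,158),.062))
for q in((683,222),(720,235),(709,345),(677,342)):print("tab",lane(q,.103))
g=np.array([(108,39.5,62),(102,0,103),(108,20,103),(96,20,103),(96,-20,103),(108,-20,103)])/1000
print(((proj(K,E,W(v,g))-[120,60])*1.85).round(0).tolist())
tb=W(v,np.array([[.102,0,.09]]))[0];print("tab",tb)
Rt=scanpose([0,0,0],v[2],0,0)[1]
for z in(.34,.2447):print(rel(s,[tb[0],tb[1],z],Rt))
E
```

```text
[ 0.56162083 -0.01760116  0.09359613 -0.00237436] [[2.9, 2.0], [-0.6, 3.7], [-5.0, -10.6], [-0.0, -10.1], [-0.0, -0.0], [0.7, 0.1]]
clip L/R [-10.9  41.5] [ 6.1 32.8] fin [-2.6 33.8] [-2.4 36.2]
tab [93.3 22.5]
tab [106.3  18.6]
tab [109.  -20.4]
tab [ 97.6 -19.7]
[[690.0, 159.0], [698.0, 288.0], [726.0, 231.0], [690.0, 230.0], [672.0, 343.0], [706.0, 344.0]]
tab [ 0.66317438 -0.00806828  0.08762564]
[8.0, 107.0, 53.0, -0.011, 0.005, 0.034]
[8.0, 108.0, 148.0, -0.011, 0.005, 0.034]
```

The view shows the middle label, the clip at crop (397,158), and the tab at crop (680–720, 222–345). My hand-read label corners fit poorly, so I'll segment them instead.

```bash
python3 - <<'E'
from h import *
c=pickle.load(open("c5.pkl","rb"));s=c["state"];t=T(s["position"],s["eef_rot"]);E=t@c["mount"];K=c["intrinsics"]
g=c["color"].astype(int)
m=((g.min(2)>150)&(g.max(2)-g.min(2)<40)).astype(np.uint8)
m=cv2.morphologyEx(m,cv2.MORPH_CLOSE,np.ones((7,7)));m[:, :150]=0
n,l,st,ce=cv2.connectedComponentsWithStats(m)
for i in range(1,n):
    if st[i,4]>60 and st[i,0]<500:
        y,x=np.nonzero(l==i);r=cv2.minAreaRect(np.c_[x,y].astype(np.float32));print(st[i].tolist(),ce[i].round(1).tolist(),cv2.boxPoints(r).round(1).tolist())
        h=cv2.convexHull(np.c_[x,y].astype(np.int32));print("   quad",cv2.approxPolyDP(h,4,True)[:,0].tolist())
# rails: warm white lines, row position of edges at columns
for u in(240,280,320,360,400,420):
    col=g[120:230,u].sum(1);print(u,[(120+int(i),int(col[i])) for i in np.argsort(-col)[:5]])
# grey rows along fin: print brightness row near clip
for v in(140,143,146,149,151,153,155):print(v,g[v,318:352].sum(1).tolist())
E
```

```text
[251, 0, 26, 11, 280] [263.8, 4.9] [[251.0, 0.0], [276.0, 0.0], [276.0, 10.0], [251.0, 10.0]]
   quad [[276, 10], [253, 10], [251, 0], [276, 0]]
[362, 8, 201, 132, 19288] [460.1, 68.9] [[354.6000061035156, 117.0], [371.1000061035156, -14.699999809265137], [563.7000122070312, 9.300000190734863], [547.2000122070312, 141.0]]
   quad [[562, 21], [545, 121], [531, 139], [362, 117], [368, 17], [553, 8]]
[153, 24, 42, 90, 3079] [174.0, 68.7] [[152.60000610351562, 26.200000762939453], [188.10000610351562, 23.600000381469727], [194.5, 113.0], [159.0, 115.5]]
   quad [[194, 113], [161, 112], [155, 26], [188, 25]]
[221, 59, 89, 6, 376] [265.1, 61.1] [[220.89999389648438, 62.400001525878906], [221.0, 58.099998474121094], [309.1000061035156, 59.70000076293945], [309.0, 64.0]]
   quad [[309, 63], [221, 59]]
[223, 84, 87, 6, 389] [265.4, 86.7] [[222.89999389648438, 88.0], [223.0, 83.5999984741211], [309.1000061035156, 85.30000305175781], [309.0, 89.69999694824219]]
   quad [[309, 89], [223, 84]]
[322, 137, 25, 17, 344] [333.9, 144.0] [[322.0, 137.0], [346.0, 137.0], [346.0, 153.0], [322.0, 153.0]]

[... 2864 characters left out ...]

149 [371, 371, 370, 373, 480, 617, 647, 648, 648, 649, 648, 650, 649, 611, 601, 651, 649, 651, 650, 651, 648, 650, 651, 651, 651, 651, 650, 597, 454, 368, 368, 368, 369, 367]
151 [371, 369, 370, 371, 369, 371, 371, 370, 371, 370, 369, 370, 371, 355, 508, 649, 649, 648, 599, 456, 368, 371, 368, 369, 402, 439, 439, 412, 370, 368, 367, 367, 367, 370]
153 [370, 370, 370, 369, 372, 369, 369, 372, 369, 371, 371, 369, 370, 403, 547, 646, 646, 646, 594, 453, 368, 368, 369, 370, 370, 369, 369, 366, 370, 367, 367, 369, 370, 368]
155 [372, 371, 371, 370, 371, 370, 372, 368, 369, 371, 371, 370, 368, 369, 370, 369, 368, 369, 370, 370, 369, 369, 370, 370, 370, 367, 367, 368, 367, 369, 367, 369, 368, 368]
```

```bash
python3 - <<'E'
from h import *
from scipy.optimize import least_squares
c=pickle.load(open("c5.pkl","rb"));s=c["state"];t=T(s["position"],s["eef_rot"]);E=t@c["mount"];K=c["intrinsics"]
px=np.array([(165,152),(197.5,154),(202.5,229.5),(172,224.5),(154.5,25.5),(188.5,24.5),(194.5,113),(161,112.5)]+[(530.8,145.4),(511.4,255.7)])
c25,s25=14.5,6.8
lb=np.array([(-116-c25,29,43-s25),(-116+c25,29,43+s25),(-116+c25,-29,43+s25),(-116-c25,-29,43-s25)])
o=np.r_[lb,lb+[0,86,0],[(135,41,62),(135,-41,62)]]/1000
def W(v,o):
    C,S=np.cos(v[2]),np.sin(v[2]);return np.c_[v[0]+o[:,0]*C-o[:,1]*S,v[1]+o[:,0]*S+o[:,1]*C,v[3]+o[:,2]]
r=least_squares(lambda v:(proj(K,E,W(v,o))-px).ravel(),[.56,-.02,.12,0],loss="soft_l1");v=r.x;print(v,(proj(K,E,W(v,o))-px).round(1).tolist())
def lane(uv,z):
    p=ray(K,E,uv,v[3]+z);d=p[:2]-v[:2];C,S=np.cos(v[2]),np.sin(v[2]);return (1000*np.array([d[0]*C+d[1]*S,-d[0]*S+d[1]*C])).round(1)
print("clip",lane((334.2,143),.062),"fin top",lane((334.2,153),.08))
a,b=lane((227,173.5),.018),lane((425,178.5),.018);print("rail",a,b,np.arctan2(*(b-a)[::-1]))
for q in((683,222),(720,235),(709,345),(677,342)):print("tab",lane(np.array(q)/1.85+[120,60],.103))
tb=W(v,np.array([[.102,0,.09]]))[0];print("tab",tb)
Rt=scanpose([0,0,0],v[2],0,0)[1]
for z in(.34,.2447):print(rel(s,[tb[0],tb[1],z],Rt))
E
```

```text
[ 0.5611679  -0.01957502  0.10717538 -0.00185746] [[-0.1, -1.2], [0.0, -0.3], [0.4, -0.2], [-0.3, -0.8], [-1.2, 1.2], [-0.1, -0.3], [0.2, 1.0], [0.3, 0.1], [-0.3, 0.1], [0.8, 0.4]]
clip [-1.6 39.9] fin top [-1.7 35.1]
rail [-88.1   9.5] [74.1  8.9] -0.0036991199956828277
tab [94.  23.2]
tab [107.   19.1]
tab [109.1 -19.8]
tab [ 97.8 -19. ]
tab [ 0.66258264 -0.00866404  0.08814254]
[7.0, 106.0, 53.0, -0.011, 0.005, 0.02]
[8.0, 107.0, 148.0, -0.011, 0.005, 0.02]
```

Request:
{"name": "servo_tool", "arguments": {
  "steps": [0.5,7,50,20,-0.011,0.005,0.02,0.5,7,95,40,-0.011,0.005,0.02,0.5,7,106,53,-0.011,0.005,0.02,0.5,7,106,53,-0.011,0.005,0.02,0.5,7,106,80,-0.011,0.005,0.02,0.5,8,107,105,-0.011,0.005,0.02,0.5,8,107,125,-0.011,0.005,0.02,0.5,8,107,140,-0.011,0.005,0.02,0.5,8,107,148,-0.011,0.005,0.02,0.5,8,107,148,-0.011,0.005,0.02,0.5,8,107,148,-0.011,0.005,0.02]
}}

```text
clock: 13.15
position: [0.6628, -0.0109, 0.2467]
eef_rot: [0.001, 0.669, 0.743, 0.001]
force: [0.2, 0.3, 0.1]
finger_gap: 0.5
finger_force: 0.0
```

Request:
{"name": "servo_tool", "arguments": {
  "steps": [0.3,0,0,0,0,0,0,0.2,0,0,0,0,0,0,0,0,0,0,0,0,0,0,0,0,0,0,0,0,0,0,0,0,0,0,0,0,0,0,0,0,0,0,0,0,0,0,0,0,0,0,0,0,0,0,0,0],
  "force": 60
}}

```text
clock: 13.95
position: [0.6632, -0.0109, 0.2466]
eef_rot: [0.002, 0.669, 0.743, 0.001]
force: [1.7, -0.1, 5.4]
finger_gap: 0.13
finger_force: 60.8
```

```bash
python3 - <<'E'
from h import *
from rig import bot
s=bot.state();print(s["clock"],s["position"],s["eef_rot"],s["force"])
p=s["position"];d=p[:2]-[.5612,-.0196];C,S=np.cos(.107),np.sin(.107);print("lane xy",d[0]*C+d[1]*S,-d[0]*S+d[1]*C)
q=.5612+(-.0077)*C,-.0196+(-.0077)*S
print(rel(s,[q[0],q[1],p[2]],T(p,s["eef_rot"])[:3,:3]))
E
```

```text
13.95 [ 0.66315561 -0.01089477  0.24657254] [0.0015593  0.66915125 0.74312407 0.00089247] [ 1.72427387 -0.07101298  5.44935574]
lane xy 0.10230220226032587 -0.0022330039598896408
[2.0, -110.0, -0.0, 0.0, 0.0, 0.0]
```

Request:
{"name": "servo_tool", "arguments": {
  "steps": [0,0,-4,0,0,0,0,0,0,-12,0,0,0,0,0,0,-22,0,0,0,0,0,0,-32,0,0,0,0,0,0,-42,0,0,0,0,0,0,-52,0,0,0,0,0,0,-62,0,0,0,0,0,0,-72,0,0,0,0,0,0,-82,0,0,0,0,0,0,-92,0,0,0,0,0,0,-100,0,0,0,0,0,0,-106,0,0,0,0,0,0,-110,0,0,0,0,0,0,-110,0,0,0,0,0,0,-110,0,0,0,0,0,0,-110,0,0,0,0]
}}

```text
clock: 15.55
position: [0.5547, -0.0226, 0.2466]
eef_rot: [0.003, 0.669, 0.743, 0.002]
force: [6.8, 1.0, 2.8]
finger_gap: 0.126
finger_force: 60.3
```

```bash
python3 - <<'E'
from h import *
from rig import bot
s=bot.state();c=bot.camera("wrist");c["state"]=s;pickle.dump(c,open("c6.pkl","wb"))
p=s["position"];d=p[:2]-[.5612,-.0196];C,S=np.cos(.107),np.sin(.107);print(s["clock"],"lane xy",d[0]*C+d[1]*S,-d[0]*S+d[1]*C,s["force"],s["finger_gap"])
cv2.imwrite("pics/w6.png",cv2.resize(c["color"][:440,120:500,::-1],None,fx=1.35,fy=1.35,interpolation=cv2.INTER_CUBIC))
E
```

```text
15.55 lane xy -0.006793561804191192 -0.0023361324176945945 [6.76409526 0.97374053 2.8345489 ] 0.12597872738227078
```

View pics/w6.png

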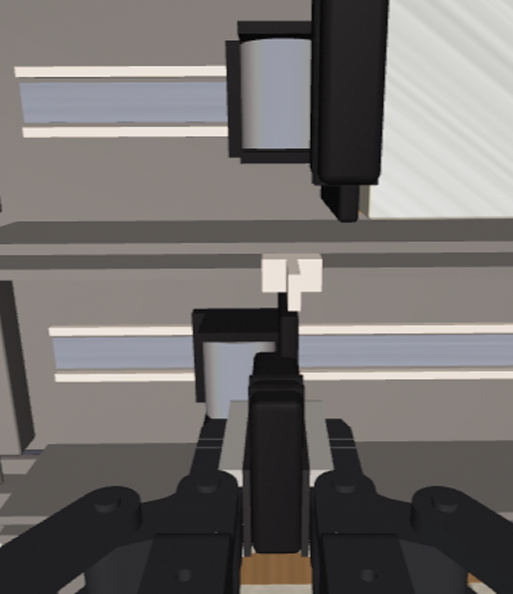

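The tab is held. The paddle's far edge (crop x of about 298) sits within about 1 mm of the fin's middle (crop x of about 294), so the job can be handed in.

```bash
python3 -c "
from rig import bot
print(bot.job_done())"
```

```text
the job is handed in; nothing more can be done
None
```

I scanned the empty middle lane's label, stood the scanner back in its dock, and handed the job in with the pusher still gripped about 1 mm from the clip's fin; the verdict isn't shown. The scan was about 0.26 rad off square (limit 0.35), because joint 2 was at its limit.

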